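Put the bench model drill into low gear

TASK

Put the model drill into low gear: ease the black gear-change knob on top of it down by hand, gently and never forcing the teeth, turning it a little to and fro until they mesh and the knob goes fully home. Then slide the steel lock behind the knob fully forward over the knob's flange, and let go. Leave everything else on the bench where it is.

Things in the scene. Friction and masses are not known exactly. Their poses are not given: they have to be found in the camera images.
- drill: Bench model drill: white gear head on a steel column over a grey base plate, fixed to the table. Origin on the table under the vertical spindle axis; x from the spindle towards the column (the back), z up. Base plate x -80..170, y -80..80 mm, 20 mm thick. Head x -60..165, y -60..60 mm, flat top at z = 200 mm; motor behind, below the top. A steel neck (radius 37 mm) rises 5.5 mm from the head top round the axis.
- spindle: The drill's vertical spindle, which turns freely either way (0.03 N m) with the knob on top and the chuck below. Origin on the axis at the height of the head top; x lies along the knob's bar grip, z up.
- knob (a joint): How far the gear-change knob is pressed down along its spindle, in m: 0 = up (high gear), 0.014 = fully home (low gear, in mesh). It stays where it is left; about 2 N of push moves it down freely until it meets the teeth. Three flat-nosed pins under it enter the low-gear teeth.
- knob_grip (a point): Centre of the knob's bar grip, at the height to grip it, on the spindle axis. The bar is black, 40 mm long (along the spindle's x), 16 mm thick (along the spindle's y), 34 mm tall: from 22 mm below this point to 12 mm above it. Under it is the knob's round flange, radius 34 mm, 12 mm thick. With the knob up this point is 255 mm above the table, fully home 241 mm.
- lock (a joint): How far the gear lock is slid towards the knob, in m: near 0 = open, 0.018 = fully home. It slides along the drill's -x and rubs with 3 N. Its flat tongue (24 mm wide, 4 mm thick, underside 20.5 mm above the head top) goes over the flange of a knob that is fully home; it meets the flange's side if the knob is higher.
- lock_tab (a point): Centre of the lock's upright steel tab on the head top behind the knob: 16 mm thick (drill's x), 34 mm wide (drill's y), 34 mm tall, from 17 mm below this point to 17 mm above it. The head top behind it is clear. Open it is about 83 mm from the spindle axis, fully home 65 mm.
- geartrain: Low-gear teeth hidden in the head, on the axis; six, 60 degrees apart, phase unseen. The pins meet them 2 to 8 mm down (varies). On a tooth, pressing builds 8 N per mm: over 20 N on the teeth harms them. Under a light push (5 to 12 N), turned at most 60 degrees in all, the pins find the gaps (7 degrees of play) and it goes down freely. In mesh the spindle drags the train (0.25 N m).
- model: Bystander: plaster dental model, 52 x 56 x 24 mm, lying on the drill's base plate under the chuck; origin at the centre of its underside. Leave it where it is.
- hexdriver: Bystander: screwdriver, 130 mm long, lying on the table; origin at the centre of its underside. Leave it where it is.
- amber: Bystander: amber bottle, 44 mm diameter, 95 mm tall; origin at the centre of its underside. Leave it where it is.
- clear: Bystander: small white bottle, 40 mm diameter, 80 mm tall; origin at the centre of its underside. Leave it where it is.
- jar: Bystander: glass jar, 70 mm diameter, 60 mm tall; origin at the centre of its underside. Leave it where it is.
- bowl: Bystander: rubber mixing bowl, 110 mm diameter, 50 mm tall; origin at the centre of its underside. Leave it where it is.
- spatula: Bystander: plaster spatula, 190 mm long, lying on the table; origin at the centre of its underside. Leave it where it is.

How it is judged:
By the outcome, as a careful person would: the job done as asked, in the order asked, and still so for the second after the job is handed in, with the robot touching nothing.
It also fails if it takes over 64 s, if anything falls off the work surface, if the arm or the gripper's body presses on something with over 40 N, if the wrist force passes 120 N, or if a joint passes its speed limit or range.

ROBOT

A 7-joint arm with a two-finger parallel gripper is mounted at the origin on the work surface. World frame = base frame: x ahead of the robot, y to its left, z up, the work surface at z = 0. Lengths are in m, angles in rad, forces in N, time in s.
With the tool pointing down it reaches from about 0.425 to 0.925 m from the base axis. Payload 6.8 kg.
Tool frame: the origin (TCP) lies at the very end of the fingers, on their centre line; the grasp point (between the pads) lies 19 mm behind it; y points along the fingers, x is the direction in which the jaws open and shut, and the axes are right-handed (so a half turn about y gives the same grasp; the last joint's range is limited). The gripper opens to 85 mm and grips with 20 to 120 N. Pads are 22 mm wide; open, the fingers measure 114 mm over their backs; the gripper's body (76 mm by 85 mm) begins 54 mm behind the grasp point. The pads swing forward as they close: fully open they stand 13 mm farther back than shut.
Start: joints at [-1.355, 0.477, 0.022, 1.555, -0.011, 1.109, -0.083], TCP at [0.215, 0.64, 0.231] pointing down, gripper open.
Joint ranges: [-2.96, 2.96], [-0.34, 2.1], [-1.41, 1.46], [0.24, 2.44], [-1.37, 4.51], [0.17, 1.92], [-2.96, 2.96]. Speed limits (rad/s): [2.39, 2.39, 3.14, 3.14, 3.14, 3.14, 3.14].

INTERFACE

Orientations are given as a rotation vector (axis times angle).
In Python, from bench import r, imaging gives the robot as it stands.
- The arm moves only by the shell command python3 -m jog 'ROWS' [FORCE]. ROWS is text: rows parted by semicolons, each of 7 numbers parted by spaces: the turn, a rotation vector about the tool's x, y, z in degrees, then the shift along the tool's x, y, z in mm, then the opening, from 0 (shut) to 1 (fully open). A call has exactly 5 rows; each row shifts and turns the commanded pose from where the row before left it, along the tool's axes as they then stand; what a row does not reach is not made up. A row lasts 1/12 s, in which the tool goes at most 41.7 mm and 7.16 degrees, less where a joint would pass 70% of its speed; a pose out of reach is approached as far as the arm can. A call with a gripper value outside its range is refused whole. The fingers move at their own pace and stop on an object; FORCE is the grip in N (left out, the last holds). Time passes only in rows, so rows that do not move let the fingers close, or fill a call up. It gives the time, the measured TCP pose, the force and the opening at its end, in the units of the state.
- r.get_obs(): the state, without advancing time (a new reading comes with each control period).
- imaging.grab_frame(name): name is "side" or "top"; returns a dict with "color" (384x512x3 uint8, red, green, blue), "z_map" (384x512 float32, m along the optical axis (not along the pixel's ray), 0 where there is no reading), "fx", "fy", "cx", "cy" (pixels), "world_to_cam" (4x4, takes a point from world to camera coordinates). Camera axes: x right, y up, looking along -z (the intrinsics and any distortion apply to the point x, -y, -z); pixel columns grow to the right and rows downward; lengths in m; the calibration is good to about 2 mm. A picture is of the moment at which its call begins.
- r.hand_in(): hands the job in, once; it reports no verdict.
The state is a dict: "clock": time; "joints": joint angles; "qvel": joint speeds; "tau": joint torques, N m; "tcp_pos": TCP position; "orientation": TCP orientation; "contact_force": force on the tool from outside, world axes, zero at the start; "moment": the same for the moment, N m; "grip_width": finger opening in m.
Only numpy, scipy, OpenCV 4.12 (cv2) and the standard library are available. Lean on these libraries where they do the work, as an engineer would, in place of code of your own. Each camera call takes 0.05 s, during which the arm holds its last target.

## Working session

There is one attempt and no reset: what is moved stays moved. The work goes in short steps, Python scripts to look and compute and a shell command to move; the robot and the scene stay as the last step left them, time stands still between calls to the robot, and variables do not carry over. Pictures are saved under pics/ and viewed, and the job is handed in when it is done.

```bash
ls; mkdir -p pics; python3 - <<'E'
from bench import r, imaging
import cv2, numpy as np
print(r.get_obs())
for n in ("side","top"):
    f=imaging.grab_frame(n)
    cv2.imwrite(f"pics/{n}0.png",f["color"][...,::-1])
    print(n,[f[k] for k in("fx","fy","cx","cy")],np.round(f["world_to_cam"],4).tolist(), [k for k in f])
    np.savez(f"{n}0.npz",**f)
E
```

```text
pics
{'clock': 0.0, 'joints': array([-1.3551135 ,  0.47777838,  0.02233519,  1.55644631, -0.01149424,
        1.10926394, -0.08306126]), 'qvel': array([-0.0006039 , -0.00060453, -0.00233777,  0.00036577, -0.00076482,
        0.00108881, -0.00107007]), 'tau': array([ 2.47693833e-04, -5.96447468e+01,  1.60791434e+00, -2.81201237e+01,
        1.24399815e-02,  9.36288794e-03, -1.64868482e-05]), 'tcp_pos': array([0.21458289, 0.63937492, 0.23034234]), 'orientation': array([-1.34629778, -0.96654855,  0.96879102]), 'contact_force': array([-0.30589086,  1.01450572,  0.15611519]), 'moment': array([0.0299596 , 0.0243962 , 0.03054137]), 'grip_width': 0.08538540227573774}
side [388.0132750580225, 388.0132750580225, 262.28068695649694, 191.59640151688234] [[0.7411, -0.671, -0.0238, -0.39], [0.3644, 0.3722, 0.8536, -0.3019], [-0.5639, -0.6413, 0.5203, -0.7148], [0.0, 0.0, 0.0, 1.0]] ['color', 'z_map', 'fx', 'fy', 'cx', 'cy', 'world_to_cam']
top [374.33959445735604, 374.33959445735604, 244.65507394998764, 195.87719030087317] [[-0.0051, -0.9998, 0.0196, -0.0323], [0.9882, -0.002, 0.1532, -0.5123], [-0.1531, 0.0202, 0.988, -1.1204], [0.0, 0.0, 0.0, 1.0]] ['color', 'z_map', 'fx', 'fy', 'cx', 'cy', 'world_to_cam']
```

View pics/side0.png

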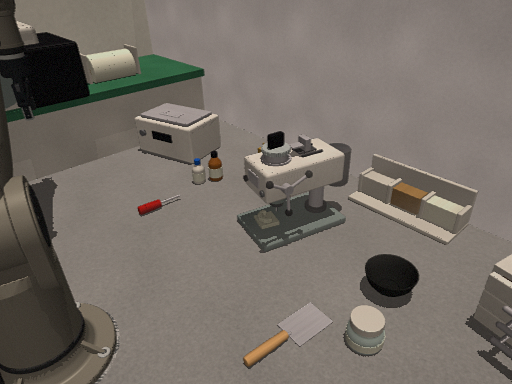

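View pics/top0.png

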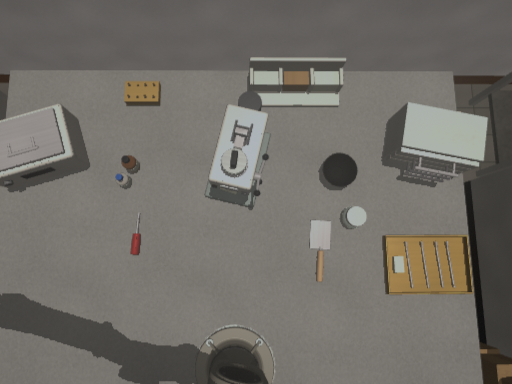

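The side view shows the drill at about (295,165), with the black bar at (276,141) and the lock tab at (306,143). The top view shows the knob at (234,160) with its black bar, and the lock tab at about (240,138). Next I'll measure.

```bash
cat > h.py <<'E'
import numpy as np, cv2
def cloud(f):
    z=f["z_map"].astype(float); H,W=z.shape
    u,v=np.meshgrid(np.arange(W),np.arange(H))
    X=(u-f["cx"])/f["fx"]*z; Y=-(v-f["cy"])/f["fy"]*z
    P=np.stack([X,Y,-z,np.ones_like(z)],-1)
    return (P@np.linalg.inv(f["world_to_cam"]).T)[...,:3], z>0
def proj(f,p):
    c=np.asarray(f["world_to_cam"])@np.r_[p,1]
    return f["cx"]+f["fx"]*c[0]/-c[2], f["cy"]+f["fy"]*c[1]/c[2]
E
python3 - <<'E'
from h import *
for n in("top","side"):
    f=dict(np.load(n+"0.npz")); P,ok=cloud(f); c=f["color"].astype(int)
    x0,y0,x1,y1=(190,85,290,215) if n=="top" else (230,110,350,230)
    m=np.zeros_like(ok); m[y0:y1,x0:x1]=1; m&=ok
    print(n,"table z",np.median(P[...,2][ok]))
    for lo,hi in((.19,.207),(.209,.221),(.222,.232),(.233,.245),(.245,.275)):
        s=m&(P[...,2]>lo)&(P[...,2]<hi)
        q=P[s]
        if len(q): 
            rc=cv2.minAreaRect((q[:,:2]*1000).astype(np.float32)); print(lo,hi,len(q),q.mean(0).round(4),rc)
    im=cv2.resize(f["color"][y0:y1,x0:x1,::-1],None,fx=5,fy=5,interpolation=cv2.INTER_NEAREST); cv2.imwrite(f"pics/{n}z.png",im[:600,:800])
E
```

```text
top table z -0.00019224531220773944
0.19 0.207 2643 [ 0.6277 -0.0164  0.1998] ((620.1314697265625, -24.687973022460938), (144.59381103515625, 234.00950622558594), 76.68356323242188)
0.209 0.221 42 [ 0.6561 -0.021   0.2115] ((647.916748046875, -19.759206771850586), (36.61307907104492, 65.2490463256836), 76.70906829833984)
0.222 0.232 242 [ 0.6007 -0.0092  0.2278] ((596.8214111328125, -2.846343994140625), (68.33876037597656, 111.02501678466797), 89.66143798828125)
0.233 0.245 312 [ 0.5966 -0.0074  0.2359] ((604.8680419921875, -2.625286102294922), (65.50518035888672, 120.65423583984375), 87.84607696533203)
0.245 0.275 111 [ 0.5746 -0.0018  0.2649] ((576.1829833984375, -1.5601797103881836), (15.976269721984863, 39.936012268066406), 82.0364761352539)
side table z 0.020507680201606204
0.19 0.207 1692 [ 0.6041 -0.037   0.1997] ((616.74267578125, -27.722511291503906), (147.44288635253906, 231.6488494873047), 75.84762573242188)
0.209 0.221 196 [ 0.6013 -0.0239  0.2136] ((609.1527099609375, -22.472518920898438), (39.763126373291016, 135.6300811767578), 75.49581146240234)
0.222 0.232 212 [ 0.5975 -0.0204  0.2269] ((596.9400634765625, -18.416278839111328), (56.73100662231445, 123.36437225341797), 71.11331176757812)
0.233 0.245 303 [ 0.5872 -0.013   0.2364] ((598.325439453125, -15.305290222167969), (62.71162796020508, 122.5687026977539), 68.30802917480469)
0.245 0.275 188 [ 0.5702 -0.0062  0.2587] ((572.5811767578125, -3.2215747833251953), (18.318010330200195, 38.28492736816406), 86.86246490478516)
```

```bash
python3 - <<'E'
from h import *
for n in("top","side"):
    f=dict(np.load(n+"0.npz")); P,ok=cloud(f)
    x0,y0,x1,y1=(215,110,265,190) if n=="top" else (250,120,330,175)
    m=np.zeros_like(ok); m[y0:y1,x0:x1]=1; m&=ok
    dark=(f["color"].max(-1)<60)
    s=m&dark&(P[...,2]>.21)
    for v,u in np.argwhere(s): print(n,u,v,P[v,u].round(4),f["color"][v,u])
E
```

```text
top 233 151 [ 0.5917 -0.0006  0.2681] [59 59 58]
top 237 152 [ 0.5899 -0.0107  0.2652] [57 57 56]
top 237 153 [ 0.5867 -0.0107  0.2675] [56 56 55]
top 237 154 [ 0.5852 -0.0107  0.2633] [55 55 54]
top 236 157 [ 0.5768 -0.0081  0.2654] [59 59 59]
top 236 158 [ 0.5752 -0.0081  0.2617] [58 58 57]
top 236 159 [ 0.5714 -0.0081  0.2662] [57 57 56]
top 236 160 [ 0.5696 -0.0081  0.2632] [55 55 54]
top 236 161 [ 0.566  -0.0081  0.267 ] [55 56 55]
top 236 162 [ 0.5654 -0.0081  0.2592] [57 57 56]
top 231 164 [0.5587 0.0045 0.2652] [58 58 57]
top 232 164 [0.5585 0.002  0.266 ] [59 59 58]
top 235 164 [ 0.5587 -0.0056  0.2652] [58 58 56]
top 231 165 [0.558  0.0046 0.2573] [52 52 51]
top 232 165 [0.5565 0.002  0.2636] [53 53 52]
top 233 165 [ 5.571e-01 -5.000e-04  2.613e-01] [53 53 52]
top 234 165 [ 0.5566 -0.0031  0.2631] [54 53 53]
top 235 165 [ 0.5572 -0.0056  0.2608] [53 53 53]
top 231 166 [0.5571 0.0047 0.2501] [52 53 51]
top 232 166 [0.5581 0.0022 0.2459] [53 53 52]
top 233 166 [ 5.571e-01 -4.000e-04  2.503e-01] [52 51 50]
top 234 166 [ 0.5565 -0.003   0.2526] [52 53 52]
top 235 166 [ 0.5573 -
[... 12126 characters left out ...]

side 302 149 [ 0.6436 -0.0231  0.2115] [57 53 52]
side 315 149 [ 0.668  -0.0439  0.2103] [41 36 38]
side 295 150 [ 0.6296 -0.0129  0.2101] [28 25 26]
side 297 150 [ 0.633  -0.0164  0.2101] [30 30 30]
side 300 150 [ 0.6373 -0.0224  0.2107] [30 29 28]
side 302 150 [ 0.6402 -0.0264  0.2111] [32 32 31]
side 303 150 [ 0.6425 -0.0275  0.2107] [45 42 39]
side 311 150 [ 0.6566 -0.041   0.2105] [51 48 48]
side 299 151 [ 0.6313 -0.0247  0.2108] [34 34 31]
side 300 151 [ 0.6328 -0.0266  0.211 ] [26 26 22]
side 301 151 [ 0.6358 -0.0271  0.2101] [41 37 38]
side 304 151 [ 0.6401 -0.0331  0.2107] [47 43 44]
side 307 151 [ 0.6455 -0.038   0.2105] [59 55 54]
side 302 152 [ 0.6319 -0.034   0.2111] [59 57 55]
```

```bash
python3 - <<'E'
from h import *
from scipy.optimize import least_squares
for n in("top","side"):
    f=dict(np.load(n+"0.npz")); P,ok=cloud(f)
    x0,y0,x1,y1=(190,85,290,215) if n=="top" else (230,110,350,230)
    m=np.zeros_like(ok); m[y0:y1,x0:x1]=1; m&=ok
    Q=P[m]
    b=Q[(Q[:,2]>.243)&(Q[:,2]<.275)]
    # flange top plane z~.233
    fl=Q[(abs(Q[:,2]-.2335)<.0025)&(np.hypot(Q[:,0]-.574,Q[:,1]+.002)<.045)]
    (cx,cy),rad=cv2.minEnclosingCircle((fl[:,:2]*1000).astype(np.float32)); print(n,"flange",cx,cy,rad,np.median(fl[:,2]))
    c=np.array([.574,-.002])
    bt=b[b[:,2]>.264] if n=="top" else b
    for name,q in (("bar",b),("bartop",Q[Q[:,2]>.2645]),("tab",Q[(Q[:,2]>.222)&(Q[:,2]<.245)&(Q[:,0]>.63)])):
        print(name,len(q),q[:,:2].mean(0).round(4),cv2.minAreaRect((q[:,:2]*1000).astype(np.float32)), np.percentile(q[:,2],[5,95]).round(4))
    # head long edges: +y side edge per slice
    h=Q[abs(Q[:,2]-.2)<.004]
    d=np.array([np.cos(-.236),np.sin(-.236)]);e=np.array([-d[1],d[0]])
    R=h[:,:2]-c; s=R@d;t=R@e
    pts=[]
    for k in np.arange(-.04,.15,.006):
        w=(s>=k)&(s<k+.006)
        if w.sum()>3: pts.append((k+.003,t[w].max(),t[w].min()))
    pts=np.array(pts);print(np.polyfit(pts[:,0],pts[:,1],1), np.median(pts[:,1:],0), s.min(), s.max())
E
cd pics; python3 -c "
import cv2
a=cv2.imread('topz.png');print(a.shape)"
```

```text
top flange 576.6671752929688 -1.7919617891311646 34.75168991088867 0.2332696179036437
bar 115 [ 0.5775 -0.0023] ((608.4422607421875, -9.365589141845703), (19.077556610107422, 106.30213165283203), 77.27901458740234) [0.2494 0.2694]
bartop 86 [ 0.5764 -0.0017] ((576.8756103515625, -1.9148759841918945), (15.060831069946289, 38.23948669433594), 83.05601501464844) [0.2649 0.2694]
tab 155 [ 0.6481 -0.0192] ((646.832763671875, -20.540761947631836), (32.608428955078125, 34.60377502441406), 84.93358612060547) [0.2235 0.242 ]
[0.00330206 0.05806724] [ 0.05836207 -0.05690419] -0.061798947838745344 0.16565192772804554
side flange 575.6254272460938 -1.8601722717285156 36.30818176269531 0.23404295599365577
bar 195 [ 0.5701 -0.0063] ((572.5811767578125, -3.2215747833251953), (18.318010330200195, 38.28492736816406), 86.86246490478516) [0.2454 0.2686]
bartop 61 [ 0.5716 -0.004 ] ((572.6228637695312, -1.6965513229370117), (16.701229095458984, 37.656654357910156), 89.7532958984375) [0.2652 0.269 ]
tab 147 [ 0.6461 -0.024 ] ((643.230712890625, -20.899879455566406), (34.097259521484375, 31.38637924194336), 81.2881851196289) [0.2237 0.2418]
[0.03428082 0.00636015] [-0.00366444 -0.05888684] -0.06214498598319443 0.1637337968411875
(600, 500, 3)
```

View pics/topz.png

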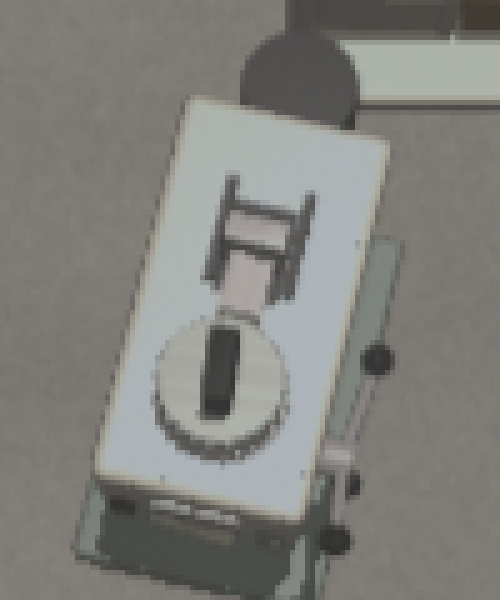

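View pics/sidez.png

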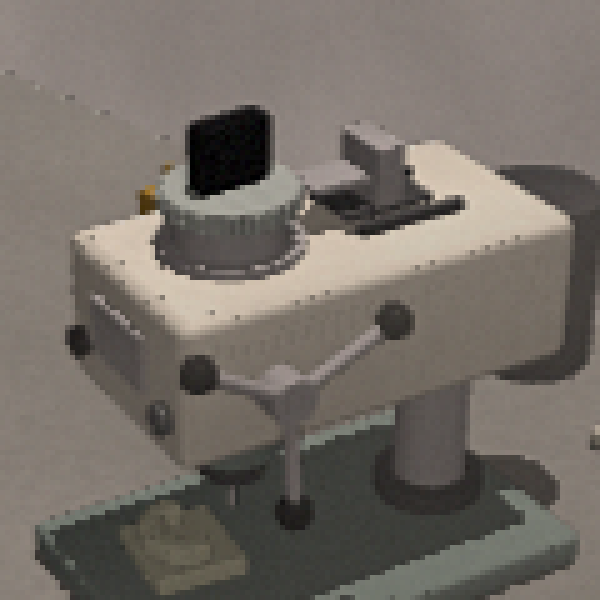

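```bash
cat >> h.py <<'E'
from scipy.spatial.transform import Rotation as Ro
def delta(o, pos, yaw):
    """target pos; yaw = world direction (deg) of tool x, tool y down. prints turn (deg rotvec tool) and shift tool mm (before turn / after turn)"""
    R=Ro.from_rotvec(o["orientation"])
    x=np.array([np.cos(np.radians(yaw)),np.sin(np.radians(yaw)),0]); y=np.array([0,0,-1.]); z=np.cross(x,y)
    T=Ro.from_matrix(np.c_[x,y,z]); d=np.array(pos)-o["tcp_pos"]
    print("turn",np.degrees((R.inv()*T).as_rotvec()).round(2),"shift_before",(R.inv().apply(d)*1e3).round(1),"after",(T.inv().apply(d)*1e3).round(1))
def show(o):
    R=Ro.from_rotvec(o["orientation"]).as_matrix()
    print("t",round(o["clock"],2),"tcp",(o["tcp_pos"]*1e3).round(1),"toolx yaw",np.degrees(np.arctan2(R[1,0],R[0,0])).round(2),"y",R[:,1].round(3),"F",o["contact_force"].round(2),"M",o["moment"].round(2),"w",round(o["grip_width"]*1e3,1),"q",np.round(o["joints"],2))
E
python3 - <<'E'
from h import *
from bench import r
o=r.get_obs(); show(o)
for yw in (83,-97): delta(o,[.575,-.0018,.33],yw)
for n in("top","side"):
    f=dict(np.load(n+"0.npz")); P,ok=cloud(f); Q=P[ok]
    q=Q[(Q[:,2]>.23)&(Q[:,2]<.25)&(Q[:,0]>.625)&(Q[:,0]<.69)&(abs(Q[:,1]+.02)<.04)]
    t=q[q[:,2]>.239]
    print(n,len(q),len(t),q.mean(0),cv2.minAreaRect((q[:,:2]*1000).astype(np.float32)),t.mean(0),cv2.minAreaRect((t[:,:2]*1000).astype(np.float32)))
E
```

```text
t 0.1 tcp [214.6 639.4 230.4] toolx yaw 71.45 y [-0.    -0.002 -1.   ] F [-0.17  0.55 -0.42] M [-0.01  0.03 -0.  ] w 85.4 q [-1.36  0.48  0.02  1.56 -0.01  1.11 -0.08]
turn [ -0.   -11.55  -0.1 ] shift_before [-493.4  -98.7 -545.7] after [-592.5  -99.6 -435.9]
turn [ 1.4000e-01  1.6845e+02 -0.0000e+00] shift_before [-493.4  -98.7 -545.7] after [592.5 -99.6 435.9]
top 88 59 [ 0.65423299 -0.0211453   0.23926647] ((654.9671020507812, -20.80259132385254), (33.06211471557617, 15.99146842956543), 77.02254486083984) [ 0.65552577 -0.02077958  0.24071055] ((655.280029296875, -21.15363311767578), (31.75210952758789, 15.496387481689453), 74.90934753417969)
side 83 42 [ 0.64934192 -0.02503593  0.23787425] ((651.234619140625, -21.889768600463867), (34.37923049926758, 14.901823043823242), 77.89082336425781) [ 0.65132118 -0.02263929  0.24104453] ((651.769775390625, -21.277650833129883), (33.42054748535156, 14.30164909362793), 75.26044464111328)
```

```bash
python3 -m jog '0 0 0 0 -25 0 1;0 0 0 0 -25 0 1;0 0 0 0 -25 0 1;0 0 0 0 -25 0 1;0 0 0 -10 0 -11 1' 60
python3 -m jog '0 0 0 -20 0 -22 1;0 0 0 -20 0 -22 1;0 0 0 -20 0 -22 1;0 0 0 -20 0 -22 1;0 0 0 -20 0 -22 1'
python3 -m jog '0 0 0 -20 0 -22 1;0 0 0 -20 0 -22 1;0 0 0 -20 0 -22 1;0 0 0 -20 0 -22 1;0 0 0 -20 0 -22 1'
python3 -m jog '0 0 0 -20 0 -22 1;0 0 0 -20 0 -22 1;0 0 0 -20 0 -22 1;0 0 0 -20 0 -22 1;0 0 0 -20 0 -22 1'
python3 -c "
from h import *
from bench import r
o=r.get_obs(); show(o)
delta(o,[.575,-.0018,.33],83)"
```

```text
clock: 0.52
tcp_pos: [0.2201, 0.6307, 0.3364]
orientation: [-1.337, -0.974, 0.965]
contact_force: [-0.0, 0.5, 1.3]
grip_width: 0.0852
clock: 0.93
tcp_pos: [0.2949, 0.4956, 0.3308]
orientation: [-1.346, -0.967, 0.968]
contact_force: [0.3, -0.4, 0.1]
grip_width: 0.0856
clock: 1.35
tcp_pos: [0.3672, 0.3657, 0.331]
orientation: [-1.345, -0.967, 0.968]
contact_force: [-0.1, 0.5, 1.0]
grip_width: 0.0855
clock: 1.77
tcp_pos: [0.4396, 0.236, 0.3311]
orientation: [-1.345, -0.967, 0.968]
contact_force: [0.1, 0.3, -0.2]
grip_width: 0.0855
t 1.77 tcp [439.6 236.  331.1] toolx yaw 71.45 y [-0. -0. -1.] F [ 0.1   0.27 -0.22] M [ 0.01 -0.04  0.03] w 85.5 q [-0.87  0.09  0.27  1.85 -0.03  1.2   0.66]
turn [ -0.02 -11.55  -0.02] shift_before [-182.4    1.1 -204. ] after [-219.5    1.1 -163.3]
```

```bash
python3 -m jog '0 0 0 -20 0 -22 1;0 0 0 -20 0 -22 1;0 0 0 -20 0 -22 1;0 0 0 -20 0 -22 1;0 0 0 -20 0 -22 1'
python3 -m jog '0 0 0 -20 0 -22 1;0 0 0 -20 0 -22 1;0 0 0 -20 0 -22 1;0 0 0 -15 0 -17 1;0 0 0 0 0 0 1'
python3 -m jog '0 -3 0 0 0 0 1;0 -3 0 0 0 0 1;0 -3 0 0 0 0 1;0 -2.5 0 0 0 0 1;0 0 0 0 0 0 1'
python3 -c "
from h import *
from bench import r,imaging
o=r.get_obs(); show(o)
delta(o,[.575,-.0018,.24],83)
for n in ('top','side'):
    f=imaging.grab_frame(n); a=(190,110,270,190) if n=='top' else (230,80,350,200)
    cv2.imwrite('pics/%s1.png'%n,cv2.resize(f['color'][a[1]:a[3],a[0]:a[2],::-1],None,fx=4,fy=4))
"
```

```text
clock: 2.18
tcp_pos: [0.5121, 0.1063, 0.3311]
orientation: [-1.345, -0.967, 0.968]
contact_force: [0.5, 0.3, -0.0]
grip_width: 0.0852
clock: 2.6
tcp_pos: [0.5678, 0.0046, 0.3311]
orientation: [-1.35, -0.961, 0.963]
contact_force: [-0.2, -0.7, 1.0]
grip_width: 0.0853
clock: 3.02
tcp_pos: [0.5663, 0.0108, 0.3309]
orientation: [-1.263, -1.119, 1.12]
contact_force: [-0.2, 0.7, 0.2]
grip_width: 0.0854
t 3.02 tcp [566.3  10.8 330.9] toolx yaw 83.07 y [-0.001  0.    -1.   ] F [-0.24  0.73  0.23] M [ 0.02  0.03 -0.  ] w 85.4 q [-0.5   0.22  0.45  1.72 -0.1   1.23  1.42]
turn [-0.05  0.07  0.  ] shift_before [-11.4  90.9 -10.3] after [-11.4  90.9 -10.2]
```

```bash
python3 -m jog '0 0 0 -6 10 -5 1;0 0 0 -5.4 10 -5.2 1;0 0 0 0 15 0 1;0 0 0 0 10 0 1;0 0 0 0 0 0 1'
python3 -c "
from h import *
from bench import r,imaging
o=r.get_obs(); show(o)
delta(o,[.575,-.0018,.24],83)
for n in ('top','side'):
    f=imaging.grab_frame(n); a=(190,110,270,190) if n=='top' else (230,80,330,180)
    cv2.imwrite('pics/%s2.png'%n,cv2.resize(f['color'][a[1]:a[3],a[0]:a[2],::-1],None,fx=5,fy=5))
"
```

```text
clock: 3.53
tcp_pos: [0.5739, -0.0028, 0.283]
orientation: [-1.263, -1.113, 1.121]
contact_force: [-0.4, 0.4, 0.1]
grip_width: 0.0852
t 3.53 tcp [573.9  -2.8 283. ] toolx yaw 82.89 y [-0.005 -0.001 -1.   ] F [-0.43  0.36  0.11] M [0.06 0.03 0.01] w 85.2 q [-0.46  0.28  0.45  1.76 -0.13  1.14  1.47]
turn [-0.29 -0.11 -0.09] shift_before [ 1.2 43.  -1.2] after [ 1.1 43.  -1. ]
```

View pics/side2.png

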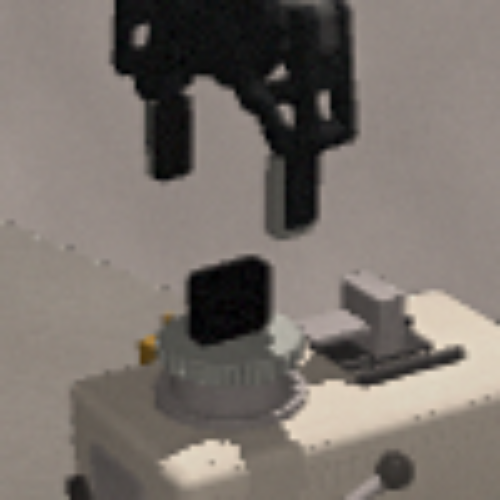

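View pics/top2.png

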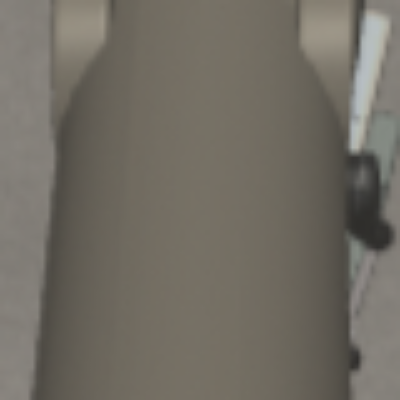

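In the side view the fingers straddle the black bar: pads at (170,140) and (290,190), bar at (230,300). The arm hides the knob in the top view. I'll descend next.

```bash
python3 -m jog '0 0 0 1 10 -1 1;0 0 0 0 10 0 1;0 0 0 0 10 0 1;0 0 0 0 10 0 1;0 0 0 0 3 0 1'
python3 -m jog '0 0 0 0 0 0 0.4;0 0 0 0 0 0 0.4;0 0 0 0 0 0 0.35;0 0 0 0 0 0 0.35;0 0 0 0 0 0 0.35' 40
python3 -c "
from h import *
from bench import r,imaging
o=r.get_obs(); show(o)
delta(o,[.575,-.0018,.24],83)
for n in ('side',):
    f=imaging.grab_frame(n); a=(230,80,330,180)
    cv2.imwrite('pics/%s3.png'%n,cv2.resize(f['color'][a[1]:a[3],a[0]:a[2],::-1],None,fx=5,fy=5))
"
```

```text
clock: 4.05
tcp_pos: [0.5754, -0.0013, 0.241]
orientation: [-1.263, -1.116, 1.12]
contact_force: [-0.4, 0.3, -0.6]
grip_width: 0.0855
clock: 4.47
tcp_pos: [0.5768, -0.0015, 0.2438]
orientation: [-1.265, -1.119, 1.117]
contact_force: [-0.1, -0.6, -0.3]
grip_width: 0.0303
t 4.47 tcp [576.8  -1.5 243.8] toolx yaw 82.95 y [ 0.001  0.    -1.   ] F [-0.13 -0.61 -0.29] M [ 0.01 -0.02  0.05] w 30.3 q [-0.45  0.32  0.44  1.81 -0.15  1.05  1.49]
turn [ 0.05 -0.05  0.02] shift_before [-0.6  3.8  1.8] after [-0.6  3.8  1.8]
```

View pics/side3.png

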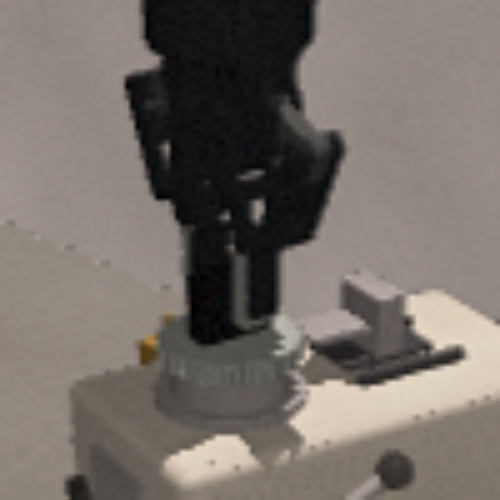

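The fingers are either side of the bar, about 30 mm apart, with their tips just over the flange. I'll close on the bar now.

```bash
python3 -m jog '0 0 0 -0.5 2.5 1.5 0.3;0 0 0 0 0 0 0.25;0 0 0 0 0 0 0.2;0 0 0 0 0 0 0.15;0 0 0 0 0 0 0.1' 40
python3 -m jog '0 0 0 0 0 0 0;0 0 0 0 0 0 0;0 0 0 0 0 0 0;0 0 0 0 0 0 0;0 0 0 0 0 0 0' 60
python3 -c "
from h import *
from bench import r
o=r.get_obs(); show(o)"
```

```text
clock: 4.93
tcp_pos: [0.5748, -0.0018, 0.2407]
orientation: [-1.265, -1.118, 1.118]
contact_force: [-0.3, 0.7, -0.7]
grip_width: 0.0152
clock: 5.35
tcp_pos: [0.5748, -0.0018, 0.2407]
orientation: [-1.265, -1.118, 1.118]
contact_force: [-0.9, 0.4, 0.1]
grip_width: 0.0153
t 5.35 tcp [574.8  -1.8 240.7] toolx yaw 82.94 y [-0.  0. -1.] F [-0.91  0.36  0.05] M [-0.04  0.33  0.02] w 15.3 q [-0.45  0.32  0.44  1.81 -0.15  1.04  1.49]
```

```bash
python3 -m jog '0 0 0 0 0.4 0 0;0 0 0 0 0.4 0 0;0 0 0 0 0.4 0 0;0 0 0 0 0 0 0;0 0 0 0 0 0 0'
python3 -m jog '0 0 0 0 0.4 0 0;0 0 0 0 0.4 0 0;0 0 0 0 0 0 0;0 0 0 0 0 0 0;0 0 0 0 0 0 0'
```

```text
clock: 5.77
tcp_pos: [0.5748, -0.0018, 0.2395]
orientation: [-1.265, -1.118, 1.118]
contact_force: [-2.4, -0.3, 2.7]
grip_width: 0.0146
clock: 6.18
tcp_pos: [0.5749, -0.0018, 0.2387]
orientation: [-1.265, -1.118, 1.118]
contact_force: [-3.6, 0.8, 0.5]
grip_width: 0.0154
```

```bash
python3 -m jog '0 0 0 0 0.4 0 0;0 0 0 0 0.4 0 0;0 0 0 0 0 0 0;0 0 0 0 0 0 0;0 0 0 0 0 0 0'
python3 -m jog '0 0 0 0 0.4 0 0;0 0 0 0 0.4 0 0;0 0 0 0 0 0 0;0 0 0 0 0 0 0;0 0 0 0 0 0 0'
```

```text
clock: 6.6
tcp_pos: [0.5749, -0.0018, 0.2379]
orientation: [-1.265, -1.118, 1.118]
contact_force: [-3.1, 0.2, 0.5]
grip_width: 0.0149
clock: 7.02
tcp_pos: [0.5749, -0.0018, 0.2371]
orientation: [-1.265, -1.118, 1.118]
contact_force: [-3.7, 0.2, 1.0]
grip_width: 0.0146
```

```bash
python3 -m jog '0 0 0 0 0.4 0 0;0 0 0 0 0.4 0 0;0 0 0 0 0 0 0;0 0 0 0 0 0 0;0 0 0 0 0 0 0'
python3 -m jog '0 0 0 0 0.4 0 0;0 0 0 0 0.4 0 0;0 0 0 0 0 0 0;0 0 0 0 0 0 0;0 0 0 0 0 0 0'
python3 -c "
from h import *
from bench import r,imaging
o=r.get_obs(); show(o)
f=imaging.grab_frame('side'); a=(230,80,330,180)
cv2.imwrite('pics/side4.png',cv2.resize(f['color'][a[1]:a[3],a[0]:a[2],::-1],None,fx=5,fy=5))
P,ok=cloud(f); m=ok&(np.hypot(P[...,0]-.575,P[...,1]+.002)<.034)&(P[...,2]>.22)&(P[...,2]<.238)&(f['color'].min(-1)>90)
print(m.sum(),np.histogram(P[...,2][m],bins=np.arange(.220,.239,.002)))
"
```

```text
clock: 7.43
tcp_pos: [0.5748, -0.0018, 0.2363]
orientation: [-1.265, -1.118, 1.118]
contact_force: [-4.1, 0.3, 0.8]
grip_width: 0.0147
clock: 7.85
tcp_pos: [0.5749, -0.0018, 0.2355]
orientation: [-1.265, -1.118, 1.118]
contact_force: [-3.9, -0.1, 1.2]
grip_width: 0.0148
t 7.85 tcp [574.9  -1.8 235.5] toolx yaw 82.95 y [-0.  0. -1.] F [-3.92 -0.12  1.22] M [-0.    0.93 -0.04] w 14.8 q [-0.45  0.32  0.44  1.82 -0.16  1.03  1.49]
54 (array([ 2,  3,  6, 13, 28,  2,  0,  0,  0]), array([0.22 , 0.222, 0.224, 0.226, 0.228, 0.23 , 0.232, 0.234, 0.236,
       0.238]))
```

View pics/side4.png

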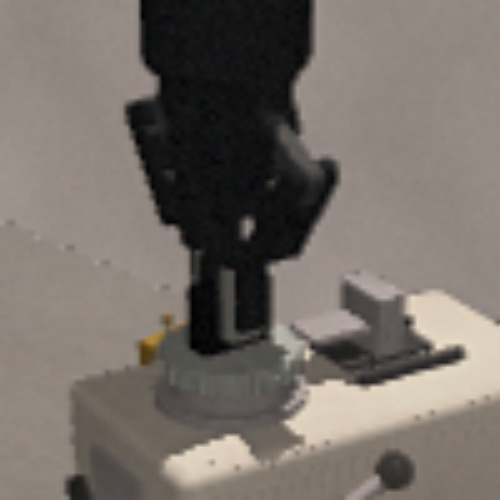

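The flange is coming down with the grip; its top now reads about 0.229. I'll keep going gently.

```bash
python3 -m jog '0 0 0 0 0.3 0.4 0;0 0 0 0 0.3 0 0;0 0 0 0 0 0 0;0 0 0 0 0 0 0;0 0 0 0 0 0 0'
python3 -m jog '0 0 0 0 0.3 0 0;0 0 0 0 0.3 0 0;0 0 0 0 0 0 0;0 0 0 0 0 0 0;0 0 0 0 0 0 0'
```

```text
clock: 8.32
tcp_pos: [0.5748, -0.0018, 0.2351]
orientation: [-1.265, -1.118, 1.118]
contact_force: [-2.1, -1.2, 2.1]
grip_width: 0.0151
clock: 8.73
tcp_pos: [0.5749, -0.0017, 0.2347]
orientation: [-1.265, -1.119, 1.118]
contact_force: [-2.9, -0.3, 5.6]
grip_width: 0.0148
```

```bash
python3 -m jog '0 0 0 0 0.3 0 0;0 0 0 0 0.3 0 0;0 0 0 0 0 0 0;0 0 0 0 0 0 0;0 0 0 0 0 0 0'
```

```text
clock: 9.15
tcp_pos: [0.5749, -0.0018, 0.2343]
orientation: [-1.265, -1.119, 1.117]
contact_force: [-3.6, 0.2, 7.1]
grip_width: 0.0147
```

```bash
python3 -m jog '0 1.5 0 0 0 0 0;0 1.5 0 0 0 0 0;0 1.5 0 0 0 0 0;0 1.5 0 0 0 0 0;0 0 0 0 0 0 0'; python3 -c "
from h import *
from bench import r
show(r.get_obs())"
```

```text
clock: 9.57
tcp_pos: [0.5749, -0.0017, 0.2344]
orientation: [-1.309, -1.039, 1.038]
contact_force: [-5.1, -0.2, 6.8]
grip_width: 0.015
t 9.57 tcp [574.9  -1.7 234.4] toolx yaw 76.87 y [ 0.001  0.    -1.   ] F [-5.14 -0.19  6.8 ] M [-0.06  0.95 -0.01] w 15.0 q [-0.47  0.33  0.46  1.82 -0.17  1.03  1.4 ]
```

```bash
python3 -m jog '0 1.5 0 0 0 0.3 0;0 1.5 0 0 0 0 0;0 1.5 0 0 0 0 0;0 1.5 0 0 0 0 0;0 0 0 0 0 0 0'; python3 -m jog '0 1.5 0 0 0 0 0;0 1.5 0 0 0 0 0;0 1.5 0 0 0 0 0;0 1.5 0 0 0 0 0;0 0 0 0 0 0 0'; python3 -c "
from h import *
from bench import r
show(r.get_obs())"
```

```text
clock: 9.98
tcp_pos: [0.5749, -0.0016, 0.2343]
orientation: [-1.35, -0.961, 0.959]
contact_force: [-3.3, 0.6, 5.9]
grip_width: 0.0148
clock: 10.4
tcp_pos: [0.5749, -0.0016, 0.2343]
orientation: [-1.386, -0.882, 0.879]
contact_force: [-3.0, -0.5, 5.8]
grip_width: 0.0147
t 10.4 tcp [574.9  -1.6 234.3] toolx yaw 64.87 y [ 0.001  0.    -1.   ] F [-3.   -0.5   5.82] M [-0.01  0.77 -0.02] w 14.7 q [-0.5   0.33  0.5   1.82 -0.18  1.03  1.2 ]
```

```bash
python3 -m jog '0 1.5 0 0 0.2 0 0;0 1.5 0 0 0 0 0;0 1.5 0 0 0 0 0;0 1.5 0 0 0 0 0;0 0 0 0 0 0 0'; python3 -m jog '0 1.5 0 0 0 0 0;0 1.5 0 0 0 0 0;0 1.5 0 0 0 0 0;0 1.5 0 0 0 0 0;0 0 0 0 0 0 0'; python3 -c "
from h import *
from bench import r
show(r.get_obs())"
```

```text
clock: 10.82
tcp_pos: [0.5749, -0.0015, 0.2336]
orientation: [-1.419, -0.801, 0.799]
contact_force: [0.5, 0.1, 1.0]
grip_width: 0.0148
clock: 11.23
tcp_pos: [0.5748, -0.0014, 0.2336]
orientation: [-1.449, -0.721, 0.719]
contact_force: [4.3, 0.9, -1.0]
grip_width: 0.0147
t 11.23 tcp [574.8  -1.4 233.6] toolx yaw 52.86 y [ 0.001 -0.    -1.   ] F [ 4.3   0.89 -1.04] M [ 0.14 -0.78  0.18] w 14.7 q [-0.53  0.34  0.54  1.83 -0.2   1.03  1.01]
```

The force dropped and Mz rose to about the train drag, so it's in mesh. I'll press it home.

```bash
python3 -m jog '0 -1.5 0 0 0.3 0 0;0 -1 0 0 0.3 0 0;0 0 0 0 0 0 0;0 0 0 0 0 0 0;0 0 0 0 0 0 0'; python3 -c "
from h import *
from bench import r
show(r.get_obs())"
```

```text
clock: 11.65
tcp_pos: [0.5748, -0.0015, 0.2333]
orientation: [-1.436, -0.756, 0.754]
contact_force: [4.8, 1.3, 1.7]
grip_width: 0.0152
t 11.65 tcp [574.8  -1.5 233.3] toolx yaw 55.45 y [ 0.001  0.    -1.   ] F [4.83 1.34 1.72] M [ 0.37 -0.96  0.06] w 15.2 q [-0.53  0.34  0.53  1.83 -0.2   1.03  1.05]
```

```bash
python3 -m jog '0 0 0 0.2 0.4 -0.3 0;0 0 0 0 0.4 0 0;0 0 0 0 0 0 0;0 0 0 0 0 0 0;0 0 0 0 0 0 0';python3 -m jog '0 0 0 0 0.4 0 0;0 0 0 0 0.4 0 0;0 0 0 0 0.4 0 0;0 0 0 0 0 0 0;0 0 0 0 0 0 0'; python3 -c "
from h import *
from bench import r
show(r.get_obs())"
```

```text
clock: 12.07
tcp_pos: [0.5748, -0.0015, 0.2322]
orientation: [-1.436, -0.755, 0.754]
contact_force: [4.9, 1.1, 1.3]
grip_width: 0.0148
clock: 12.48
tcp_pos: [0.5748, -0.0015, 0.231]
orientation: [-1.436, -0.755, 0.754]
contact_force: [4.9, 2.3, 0.1]
grip_width: 0.015
t 12.48 tcp [574.8  -1.5 231. ] toolx yaw 55.46 y [ 0.  0. -1.] F [4.94 2.31 0.1 ] M [ 0.59 -1.1   0.01] w 15.0 q [-0.53  0.34  0.53  1.83 -0.2   1.03  1.05]
```

```bash
python3 -m jog '0 0 0 0.4 0.4 -0.4 0;0 0 0 0 0.4 0 0;0 0 0 0 0.4 0 0;0 0 0 0 0.4 0 0;0 0 0 0 0 0 0';python3 -m jog '0 0 0 0 0.4 0 0;0 0 0 0 0.4 0 0;0 0 0 0 0.4 0 0;0 0 0 0 0.3 0 0;0 0 0 0 0 0 0'; python3 -c "
from h import *
from bench import r
show(r.get_obs())"
```

```text
clock: 12.9
tcp_pos: [0.5748, -0.0015, 0.2291]
orientation: [-1.435, -0.754, 0.755]
contact_force: [2.2, 1.2, 0.4]
grip_width: 0.0148
clock: 13.32
tcp_pos: [0.5749, -0.0015, 0.2277]
orientation: [-1.435, -0.754, 0.755]
contact_force: [1.0, 2.1, 0.3]
grip_width: 0.0147
t 13.32 tcp [574.9  -1.5 227.7] toolx yaw 55.45 y [-0.001  0.    -1.   ] F [1.04 2.1  0.29] M [ 0.6  -0.32  0.  ] w 14.7 q [-0.52  0.34  0.53  1.83 -0.2   1.02  1.06]
```

```bash
python3 -m jog '0 0 0 0 0.3 0 0;0 0 0 0 0.3 0 0;0 0 0 0 0.2 0 0;0 0 0 0 0 0 0;0 0 0 0 0 0 0';python3 -m jog '0 0 0 0 0.3 0 0;0 0 0 0 0.2 0 0;0 0 0 0 0 0 0;0 0 0 0 0 0 0;0 0 0 0 0 0 0'; python3 -c "
from h import *
from bench import r
show(r.get_obs())"
```

```text
clock: 13.73
tcp_pos: [0.5749, -0.0015, 0.2269]
orientation: [-1.435, -0.754, 0.755]
contact_force: [1.0, 2.9, 2.1]
grip_width: 0.015
clock: 14.15
tcp_pos: [0.5749, -0.0015, 0.2268]
orientation: [-1.435, -0.754, 0.755]
contact_force: [-2.3, 3.2, 5.7]
grip_width: 0.0153
t 14.15 tcp [574.9  -1.5 226.8] toolx yaw 55.44 y [-0.001  0.    -1.   ] F [-2.33  3.23  5.67] M [0.58 0.49 0.02] w 15.3 q [-0.52  0.35  0.53  1.83 -0.2   1.02  1.06]
```

```bash
python3 -m jog '0 0 0 0 0.2 0 0;0 0 0 0 0.2 0 0;0 0 0 0 0 0 0;0 0 0 0 0 0 0;0 0 0 0 0 0 0'; python3 -c "
from h import *
from bench import r,imaging
show(r.get_obs())
f=imaging.grab_frame('side'); a=(230,80,330,180)
cv2.imwrite('pics/side5.png',cv2.resize(f['color'][a[1]:a[3],a[0]:a[2],::-1],None,fx=5,fy=5))
P,ok=cloud(f); m=ok&(np.hypot(P[...,0]-.575,P[...,1]+.002)<.032)&(P[...,2]>.20)&(P[...,2]<.238)&(f['color'].min(-1)>90)
print(m.sum(),np.histogram(P[...,2][m],bins=np.arange(.200,.239,.002)))
"
```

```text
clock: 14.57
tcp_pos: [0.575, -0.0015, 0.2268]
orientation: [-1.435, -0.754, 0.755]
contact_force: [-3.7, 2.9, 8.6]
grip_width: 0.0149
t 14.57 tcp [575.   -1.5 226.8] toolx yaw 55.45 y [-0.     0.001 -1.   ] F [-3.73  2.89  8.58] M [0.62 0.73 0.01] w 14.9 q [-0.52  0.35  0.53  1.83 -0.2   1.02  1.06]
45 (array([ 0,  0,  1,  1,  0,  0,  1,  0,  0, 15, 23,  0,  0,  0,  0,  2,  1,
        1,  0]), array([0.2  , 0.202, 0.204, 0.206, 0.208, 0.21 , 0.212, 0.214, 0.216,
       0.218, 0.22 , 0.222, 0.224, 0.226, 0.228, 0.23 , 0.232, 0.234,
       0.236, 0.238]))
```

View pics/side5.png

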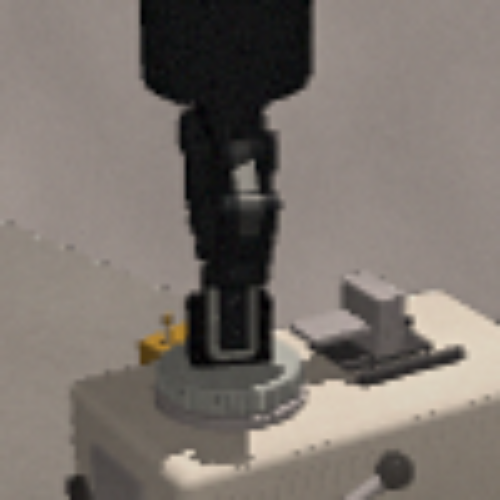

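The knob is home: its flange top reads about 0.220, a drop of 14 mm, and it's on a hard stop with 8.6 N. I'll let go and rise.

```bash
python3 -m jog '0 0 0 0 0 0 0.3;0 0 0 0 0 0 0.5;0 0 0 0 0 0 0.7;0 0 0 0 0 0 0.7;0 0 0 0 0 0 0.7'; python3 -m jog '0 0 0 0 -15 0 0.7;0 0 0 0 -20 0 0.7;0 0 0 0 -20 0 0.7;0 0 0 0 -20 0 0.7;0 0 0 0 -5 0 0.7';  python3 -c "
from h import *
from bench import r,imaging
show(r.get_obs())
f=imaging.grab_frame('side'); a=(230,80,330,180)
cv2.imwrite('pics/side6.png',cv2.resize(f['color'][a[1]:a[3],a[0]:a[2],::-1],None,fx=5,fy=5))
P,ok=cloud(f); m=ok&(np.hypot(P[...,0]-.575,P[...,1]+.002)<.032)&(P[...,2]>.20)&(P[...,2]<.238)&(f['color'].min(-1)>90)
print(m.sum(),np.histogram(P[...,2][m],bins=np.arange(.200,.239,.002)))
"
```

```text
clock: 15.03
tcp_pos: [0.5751, -0.002, 0.226]
orientation: [-1.436, -0.754, 0.755]
contact_force: [0.2, 0.1, -0.4]
grip_width: 0.0598
clock: 15.45
tcp_pos: [0.5767, -0.002, 0.3093]
orientation: [-1.438, -0.758, 0.751]
contact_force: [0.9, -0.3, 0.8]
grip_width: 0.0598
t 15.45 tcp [576.7  -2.  309.3] toolx yaw 55.42 y [ 0.005  0.001 -1.   ] F [ 0.87 -0.31  0.79] M [ 0.04  0.02 -0.03] w 59.8 q [-0.55  0.27  0.56  1.73 -0.15  1.18  1.01]
61 (array([ 0,  0,  1,  3,  0,  0,  0,  0,  1, 25, 28,  0,  0,  0,  1,  0,  0,
        1,  1]), array([0.2  , 0.202, 0.204, 0.206, 0.208, 0.21 , 0.212, 0.214, 0.216,
       0.218, 0.22 , 0.222, 0.224, 0.226, 0.228, 0.23 , 0.232, 0.234,
       0.236, 0.238]))
```

View pics/side6.png

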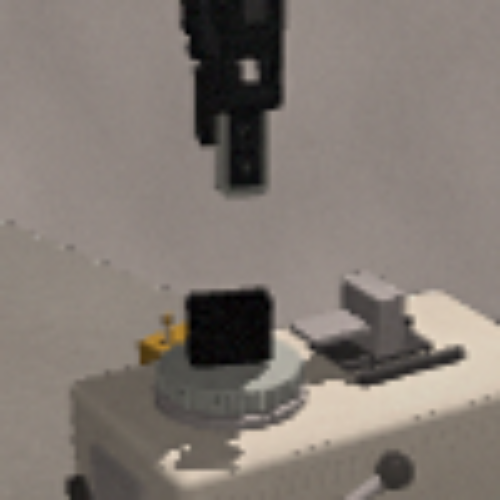

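The knob stays down with the fingers clear of it (bar at (230,328), tab at (375,310)). Next I go behind the tab with closed fingers to push the lock.

```bash
python3 -m jog '0 -4 0 0 0 0 0;0 -4 0 0 0 0 0;0 -4 0 0 0 0 0;0 -4 0 0 0 0 0;0 -5 0 0 0 0 0' 40; python3 -c "
from h import *
from bench import r,imaging
o=r.get_obs();show(o)
delta(o,[.687,-.0286,.222],76.5)"
```

```text
clock: 15.92
tcp_pos: [0.5746, -0.0016, 0.3048]
orientation: [-1.31, -1.034, 1.037]
contact_force: [0.0, 0.2, 0.2]
grip_width: 0.0004
t 15.92 tcp [574.6  -1.6 304.8] toolx yaw 76.64 y [-0.002 -0.    -1.   ] F [0.03 0.16 0.18] M [ 0.   -0.01 -0.03] w 0.4 q [-0.5   0.26  0.49  1.74 -0.13  1.18  1.36]
turn [-0.1   0.14 -0.05] shift_before [  -0.2   82.6 -115.7] after [  -0.    82.8 -115.6]
```

```bash
python3 -m jog '0 0 0 0 0 -25 0;0 0 0 0 0 -30 0;0 0 0 0 0 -30 0;0 0 0 0 0 -25 0;0 0 0 0 0 -5 0'; python3 -m jog '0 0 0 0 15 0 0;0 0 0 0 20 0 0;0 0 0 0 15 0 0;0 0 0 0 0 0 0;0 0 0 0 0 0 0'; python3 -c "
from h import *
from bench import r,imaging
o=r.get_obs();show(o)
delta(o,[.687,-.0286,.222],76.5)
f=imaging.grab_frame('side'); a=(250,80,350,180)
cv2.imwrite('pics/side7.png',cv2.resize(f['color'][a[1]:a[3],a[0]:a[2],::-1],None,fx=5,fy=5))"
```

```text
clock: 16.33
tcp_pos: [0.6892, -0.0295, 0.3036]
orientation: [-1.313, -1.031, 1.035]
contact_force: [-0.9, 0.5, 0.4]
grip_width: -0.0
clock: 16.75
tcp_pos: [0.6859, -0.0283, 0.2547]
orientation: [-1.31, -1.031, 1.035]
contact_force: [-0.2, -0.6, 0.7]
grip_width: 0.0001
t 16.75 tcp [685.9 -28.3 254.7] toolx yaw 76.45 y [-0.003 -0.    -1.   ] F [-0.23 -0.64  0.73] M [-0.04 -0.03  0.01] w 0.1 q [-0.37  0.51  0.48  1.52 -0.25  1.17  1.49]
turn [-0.17 -0.05 -0.05] shift_before [ 0.  32.7 -1.2] after [ 0.  32.7 -1.1]
```

View pics/side7.png

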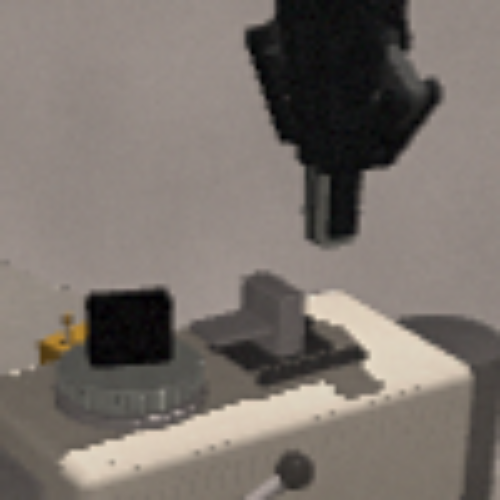

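The closed fingers, at (330,210), are behind and above the tab at (272,310). I'll go down behind it and approach.

```bash
python3 -m jog '0 0 0 0 12 0 0;0 0 0 0 12 0 0;0 0 0 0 8 0 0;0 0 0 0 0 0 0;0 0 0 0 0 0 0'; python3 -m jog '0 0 0 0 0 2 0;0 0 0 0 0 2 0;0 0 0 0 0 2 0;0 0 0 0 0 2 0;0 0 0 0 0 0 0';  python3 -c "
from h import *
from bench import r,imaging
o=r.get_obs();show(o)
f=imaging.grab_frame('side'); a=(250,80,350,180)
cv2.imwrite('pics/side8.png',cv2.resize(f['color'][a[1]:a[3],a[0]:a[2],::-1],None,fx=5,fy=5))"
```

```text
clock: 17.22
tcp_pos: [0.6865, -0.0284, 0.2233]
orientation: [-1.311, -1.032, 1.034]
contact_force: [0.4, 0.4, 0.4]
grip_width: -0.0
clock: 17.63
tcp_pos: [0.6789, -0.0265, 0.2245]
orientation: [-1.312, -1.034, 1.033]
contact_force: [-0.3, -0.3, -0.0]
grip_width: -0.0002
t 17.63 tcp [678.9 -26.5 224.5] toolx yaw 76.46 y [ 0.  0. -1.] F [-0.25 -0.34 -0.03] M [-0.03 -0.04 -0.02] w -0.2 q [-0.37  0.52  0.47  1.57 -0.26  1.11  1.49]
```

View pics/side8.png

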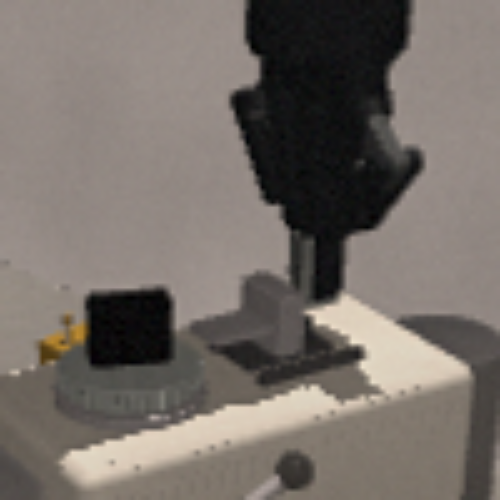

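The fingers are just behind the tab. Pushing now.

```bash
python3 -m jog '0 0 0 0 0 1.5 0;0 0 0 0 0 1.5 0;0 0 0 0 0 1.5 0;0 0 0 0 0 1.5 0;0 0 0 0 0 0 0'; python3 -m jog '0 0 0 0 0 1.5 0;0 0 0 0 0 1.5 0;0 0 0 0 0 1.5 0;0 0 0 0 0 1.5 0;0 0 0 0 0 0 0';  python3 -m jog '0 0 0 0 0 1 0;0 0 0 0 0 1 0;0 0 0 0 0 1 0;0 0 0 0 0 1 0;0 0 0 0 0 0 0'
```

```text
clock: 18.1
tcp_pos: [0.6731, -0.0252, 0.2242]
orientation: [-1.312, -1.033, 1.033]
contact_force: [-0.6, 0.5, -0.3]
grip_width: -0.0002
clock: 18.52
tcp_pos: [0.6675, -0.0238, 0.2243]
orientation: [-1.312, -1.033, 1.033]
contact_force: [2.9, -0.7, -1.9]
grip_width: -0.0001
clock: 18.93
tcp_pos: [0.6635, -0.0228, 0.2242]
orientation: [-1.312, -1.033, 1.033]
contact_force: [2.7, -1.8, -0.6]
grip_width: -0.0001
```

```bash
python3 -m jog '0 0 0 0 0 1 0;0 0 0 0 0 1 0;0 0 0 0 0 1 0;0 0 0 0 0 1 0;0 0 0 0 0 0 0'; python3 -m jog '0 0 0 0 0 1 0;0 0 0 0 0 1 0;0 0 0 0 0 0.5 0;0 0 0 0 0 0.5 0;0 0 0 0 0 0 0'
```

```text
clock: 19.35
tcp_pos: [0.6596, -0.0218, 0.2242]
orientation: [-1.312, -1.033, 1.033]
contact_force: [2.6, -0.6, -1.6]
grip_width: 0.0001
clock: 19.77
tcp_pos: [0.6572, -0.0213, 0.2243]
orientation: [-1.313, -1.034, 1.033]
contact_force: [5.1, -0.1, -0.8]
grip_width: 0.0003
```

```bash
python3 -m jog '0 0 0 0 0 0.7 0;0 0 0 0 0 0.7 0;0 0 0 0 0 0.7 0;0 0 0 0 0 0 0;0 0 0 0 0 0 0'; python3 -c "
from h import *
from bench import r,imaging
o=r.get_obs();show(o)
f=imaging.grab_frame('side'); a=(250,80,350,180)
cv2.imwrite('pics/side9.png',cv2.resize(f['color'][a[1]:a[3],a[0]:a[2],::-1],None,fx=5,fy=5))"
```

```text
clock: 20.18
tcp_pos: [0.6571, -0.0213, 0.2245]
orientation: [-1.316, -1.037, 1.031]
contact_force: [12.0, -1.3, -5.5]
grip_width: 0.0002
t 20.18 tcp [657.1 -21.3 224.5] toolx yaw 76.44 y [ 0.005 -0.001 -1.   ] F [12.03 -1.34 -5.52] M [-0.38 -2.54 -0.04] w 0.2 q [-0.4   0.48  0.47  1.64 -0.24  1.08  1.48]
```

View pics/side9.png

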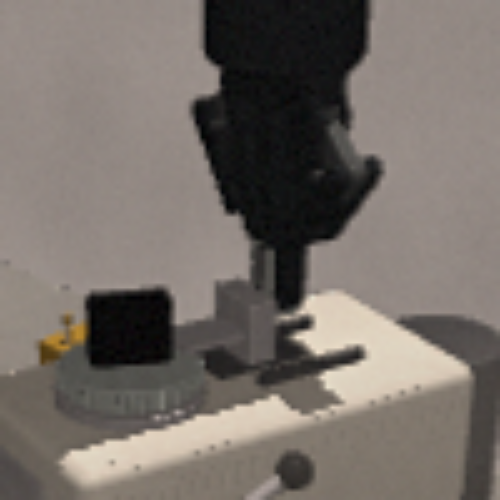

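The lock has stopped hard at 12 N. The TCP is 84.3 mm from the axis, against the expected 65+8+11 = 84 mm, and the tongue is over the flange at (195,335). I'll back off, rise and check.

```bash
python3 -m jog '0 0 0 0 0 -4 0;0 0 0 0 0 -5 0;0 0 0 0 0 -8 0;0 0 0 0 0 -8 0;0 0 0 0 0 0 0'; python3 -m jog '0 0 0 0 -15 0 0;0 0 0 0 -25 0 0;0 0 0 0 -25 0 0;0 0 0 0 -25 0 0;0 0 0 0 -10 0 0'; python3 -m jog '0 0 0 0 -10 -15 0;0 0 0 -25 0 0 0;0 0 0 -30 0 0 0;0 0 0 -30 0 0 0;0 0 0 -30 0 0 0'; python3 -m jog '0 0 0 -30 0 0 0;0 0 0 -30 0 0 0;0 0 0 -30 0 0 0;0 0 0 -10 0 0 0;0 0 0 0 0 0 0'; python3 -c "
from h import *
from bench import r,imaging
o=r.get_obs();show(o)
for n in ('top','side'):
    f=imaging.grab_frame(n); a=(190,85,290,215) if n=='top' else (230,100,350,220)
    cv2.imwrite('pics/%s10.png'%n,cv2.resize(f['color'][a[1]:a[3],a[0]:a[2],::-1],None,fx=4,fy=4))
    cv2.imwrite('pics/%s10f.png'%n,f['color'][...,::-1])
    P,ok=cloud(f); Q=P[ok]
    t=Q[(Q[:,2]>.239)&(Q[:,2]<.25)&(np.hypot(Q[:,0]-.638,Q[:,1]+.017)<.04)&(Q[:,0]>.605)]
    fl=Q[(np.hypot(Q[:,0]-.575,Q[:,1]+.002)<.032)&(Q[:,2]>.21)&(Q[:,2]<.223)]
    print(n,len(t),cv2.minAreaRect((t[:,:2]*1000).astype(np.float32)) if len(t) else '','flange z',np.median(fl[:,2]))
    bz=Q[(np.hypot(Q[:,0]-.575,Q[:,1]+.002)<.02)&(Q[:,2]>.2)]; print('bartop',np.percentile(bz[:,2],90))
"
```

```text
clock: 20.65
tcp_pos: [0.6803, -0.0271, 0.224]
orientation: [-1.312, -1.033, 1.033]
contact_force: [-0.0, -0.5, 0.2]
grip_width: -0.0003
clock: 21.07
tcp_pos: [0.6803, -0.0271, 0.328]
orientation: [-1.315, -1.036, 1.03]
contact_force: [-0.4, 0.0, 0.5]
grip_width: 0.0002
clock: 21.48
tcp_pos: [0.6661, -0.1429, 0.3334]
orientation: [-1.311, -1.033, 1.034]
contact_force: [-0.0, -0.6, 0.1]
grip_width: 0.0
clock: 21.9
tcp_pos: [0.6413, -0.2434, 0.3339]
orientation: [-1.315, -1.027, 1.03]
contact_force: [-0.3, -0.2, -0.2]
grip_width: 0.0001
t 21.9 tcp [ 641.3 -243.4  333.9] toolx yaw 76.08 y [-0.001 -0.002 -1.   ] F [-0.28 -0.2  -0.21] M [-0.01  0.05  0.02] w 0.1 q [-0.09  0.47  0.55  1.42 -0.24  1.32  1.79]
top 51 ((639.99609375, -17.08016014099121), (32.56910705566406, 16.017780303955078), 75.36964416503906) flange z 0.2190200557131204
bartop 0.25437280612984503
side 41 ((637.2542114257812, -18.073333740234375), (33.75798797607422, 15.360477447509766), 74.53134155273438) flange z 0.22010633321909845
bartop 0.25355360938280586
```

View pics/top10.png

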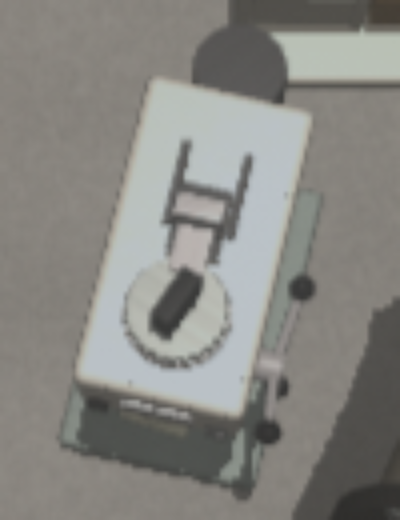

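View pics/side10f.png

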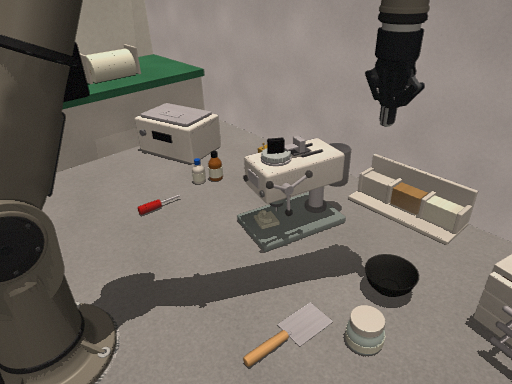

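```bash
python3 -c "
from bench import r
print(r.hand_in())"
```

```text
the job is handed in; nothing more can be done
None
```

The drill is in low gear: the knob is fully home and the lock is slid forward over its flange. I handed it in at about 22 s of robot time.

**Knob:** I eased it down until it met the teeth about 5.5 mm down. I then turned it about 25–30° under 6–7 N until it meshed, turned it back 2.5°, and pressed it home. It stopped after 14 mm of travel, and the largest vertical force I read was 8.6 N, at the stop. After I let go, the flange top read 0.219–0.220 m, against 0.219 m expected.

**Lock:** I pushed it from behind with closed fingers until it stopped hard at about 12 N. The tab was then 65 mm from the axis in the top camera and about 67 mm in the side camera, against 65 mm expected. The measured travel was about 16 mm, not the full 18 mm, probably because the lock didn't start quite at zero and the cameras are only good to about 2 mm.

**Finish:** the robot is clear of the bench and touching nothing. In the last side picture the other things on the bench looked where they were, but I checked that by eye only.

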